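# Clear the mould bench plate

### The job

Clear the raised steel bench plate for the next mould: put the good part, the flanged guide bush, into the brown pot, and push the three sawn aluminium offcuts over the plate's edge into the empty blue bin. Slide the offcuts along the plate, do not lift them. Leave the mould block and the pot where they stand on the plate.

Things in the scene. Friction and masses are not known exactly. Their poses are not given: they have to be found in the camera images.
- plate: Fixed flat steel bench plate, 400 (x) x 460 (y) x 30 mm, raised on two steel blocks; its top face is 170 mm above the table. Origin: under the plate's centre at table height; z up; x across its 400 mm depth (away from the robot), y along its 460 mm width. Its left and right edges are at y = +230 and -230 mm in its own frame. It may be turned a little.
- bin: Fixed open blue plastic bin, empty: 270 (x) x 240 (y) x 130 mm high outside, walls and floor 6 mm. Origin: centre of its underside, on the table; x, y along its sides, parallel to the plate's. It stands against either the left or the right side of the plate, its wall tucked 15 mm under the plate's edge, so no gap is left; it covers 270 mm of that edge, not always at its middle.
- stock: Fixed twin of the blue bin, same size, full of steel mould blocks (up to 130 mm above the table), on the plate's other side. Not the place for scrap. Origin: centre of its underside.
- pot: Open round reddish-brown pot standing loose on the plate's far part: 110 mm outer diameter at the rim, 94 mm at the foot, 55 mm high, wall 4 mm, floor 6 mm. Origin: centre of its underside; z up.
- mould_block: Loose heavy steel mould block, 80 (x) x 110 (y) x 40 mm high, lying on the plate's far part beside the pot. Origin: centre of its underside. To be left alone.
- bush: Good part: loose steel guide bush standing upright on the plate, 60 mm high: a foot flange 52 mm in diameter and 10 mm thick, above it a round body 36 mm in diameter. Origin: centre of its underside; z along its axis, up. 0.25 to 0.46 kg.
- slab: Scrap: loose rectangular aluminium offcut lying flat on the plate, 95 (x) x 60 (y) x 30 mm high. Origin: its centre. 0.3 to 0.6 kg.
- slug: Scrap: loose round aluminium offcut lying flat on the plate, 84 mm in diameter, 30 mm high. Origin: its centre. 0.3 to 0.6 kg.
- angle: Scrap: loose L-shaped aluminium offcut lying flat on the plate, 30 mm high, two legs 80 mm long outside and 35 mm wide. Origin: its centre of mass at mid height; in its own frame it fills x from -32 to 48 mm with y from -32 to 3 mm, and x from -32 to 3 mm with y from 3 to 48 mm. 0.25 to 0.47 kg.

How it is judged:
At the end, for the whole second after the job is handed in: All three offcuts have their centres inside the empty bin, below its rim (130 mm up); the bush is in the pot (within 50 mm sideways, underside below 35 mm in it); all at rest. Pot upright (0.15 rad), moved under 40 mm; mould block moved under 25 mm (x of slab in the frame of bin between -0.129 and 0.129 m and y of slab in the frame of bin between -0.114 and 0.114 m and z of slab in the frame of bin between 0 and 0.13 m and linear speed of each of slab, slug, angle, bush below 0.03 m/s and x of slug in the frame of bin between -0.129 and 0.129 m and y of slug in the frame of bin between -0.114 and 0.114 m and z of slug in the frame of bin between 0 and 0.13 m and x of angle in the frame of bin between -0.129 and 0.129 m and y of angle in the frame of bin between -0.114 and 0.114 m and z of angle in the frame of bin between 0 and 0.13 m and horizontal distance between bush and pot below 0.05 m and z of bush in the frame of pot between 0 and 0.035 m and angle between pot's own z axis and vertical below 0.15 rad and distance of pot from where it was at the start of the episode below 0.04 m and distance of mould_block from where it was at the start of the episode below 0.025 m); the robot touches nothing.
It fails at once if The slab offcut is lifted: its centre rises more than 60 mm above the plate's face (z of slab in the frame of plate above 0.23 m).
It fails at once if The slug offcut is lifted: its centre rises more than 60 mm above the plate's face (z of slug in the frame of plate above 0.23 m).
It fails at once if The angle offcut is lifted: its centre rises more than 60 mm above the plate's face (z of angle in the frame of plate above 0.23 m).
It also fails if it takes over 72 s, if anything falls off the work surface, if the arm or the gripper's body presses on something with over 40 N, if the wrist force passes 120 N, or if a joint passes its speed limit or range.

### The arm

A 6-joint arm with a two-finger parallel gripper is mounted at the origin on the work surface. World frame = base frame: x ahead of the robot, y to its left, z up, the work surface at z = 0. Lengths are in m, angles in rad, forces in N, time in s.
With the tool pointing down it reaches from about 0.275 to 0.825 m from the base axis. Payload 5.2 kg.
Tool frame: the origin (TCP) lies midway between the tips of the shut fingers; the grasp point (between the pads) lies 19 mm behind it; z points along the fingers, y is the line along which they close (so a half turn about z gives the same grasp; the last joint's range is limited). The gripper opens to 93 mm and grips with 3 to 60 N. Pads are 15 mm wide; open, the fingers measure 128 mm over their backs; the gripper's body (75 mm by 188 mm) begins 65 mm behind the grasp point.
Start: joints at [-1.429, 0.259, 1.535, -0, 1.348, -0.203], TCP at [0.186, -0.518, 0.193] pointing down, gripper open.
Joint ranges: [-3.14, 3.14], [-0.91, 2.08], [0.19, 2.58], [-1.22, 4.36], [0.22, 2.71], [-3.12, 3.12]. Speed limits (rad/s): [2.57, 2.57, 3.14, 3.14, 3.14, 3.14].

### API

Orientations are given as [roll, pitch, yaw] about the fixed x, y, z axes, in that order (R = Rz(yaw) Ry(pitch) Rx(roll)).
In Python, from station import bot, read_camera, camera_model, models gives the robot as it stands.
- The arm moves only by the tool play_rows, never from a script. Its argument "plan" is a list of rows, each a list of 2 entries, a list of its own where there are three numbers: the shift along the tool's x, y, z in units of 50 mm (1.0 is 50 mm), then the turn about the tool's z in units of pi/2 rad (1.0 is pi/2 rad). A call has 1 to 10 rows; each row shifts and turns the commanded pose from where the row before left it, along the tool's axes as they then stand; what a row does not reach is not made up. A row lasts 1/10 s, in which the tool goes at most 50 mm and 8.59 degrees, less where a joint would pass 70% of its speed; a pose out of reach is approached as far as the arm can. A call with a number of a shift or a turn outside -1 to 1 is refused whole. A call with a gripper value outside its range is refused whole. "gripper" is the opening, from 0 (shut) to 1 (fully open), set as the call begins (left out, the last holds). The fingers move at their own pace and stop on an object; "grip_force" is the grip in N (left out, the last holds). Time passes only in rows, so rows that do not move let the fingers close. It gives the time, the measured TCP pose, the force, the opening and the grip force at its end, in the units of the state.
- bot.sense(): the state, without advancing time (a new reading comes with each control period).
- read_camera(name): name is "side" or "top"; returns (picture, depth): 384x512x3 uint8, red, green, blue; 384x512 float32, m along the optical axis (not along the pixel's ray), 0 where there is no reading.
- camera_model(name): a dict with "camera_matrix" (3x3 intrinsics, pixels), "k1" (the pictures are not rectified: a ray, as slopes to the right and down, at radius r is drawn at 1 + k1 r^2 times it, then the intrinsics apply), "rvec" (rotation vector, rad) and "tvec" (3), from world to camera coordinates, as OpenCV has them. Camera axes: x right, y down, z forward; pixel columns grow to the right and rows downward; lengths in m; the calibration is good to about 2 mm. A picture is of the moment at which its call begins. camera_model takes no time and is no camera call.
- bot.finish_job(): hands the job in; it is judged then, once.
Trained networks look in the newest picture that a camera, given by its name, has taken for a name from the list of things; names that differ only in an ending like _2 or _b are one class to them, and where a whole thing is asked for, a point or a joint stands for the part that bears it (a point fixed in the world has none). Each returns a list of dicts, best first, with "confidence" (0 to 1); they miss things now and then, are a little off and sometimes report something else, mostly with a low value. They report only what shows in the picture. A call takes as long as a camera call.
- models.spot_in(camera, thing): "point" ([x, y, z] in m, in world coordinates, good to about 4 mm: the middle of the surface that is visible of it).
- models.mark_of(camera, thing): "point" ([x, y, z] in m, in world coordinates, good to about 4 mm: a listed point, or the origin of a listed thing).
The state is a dict: "t": time; "joint_positions": joint angles; "qd": joint speeds; "joint_torque": joint torques, N m; "ee_pos": TCP position; "tool_rot": TCP orientation; "contact_force": force on the tool from outside, world axes, zero at the start; "torque": the same for the moment, N m; "width": finger opening in m; "finger_force": force on a finger pad.
Only numpy, scipy, OpenCV 4.12 (cv2) and the standard library are available. Lean on these libraries where they do the work, as an engineer would, in place of code of your own. Each camera call takes 0.05 s, during which the arm holds its last target. There are 200 camera calls.

## Working session

There is one attempt and no reset: what is moved stays moved. The work goes in short steps, Python scripts to look and compute and a tool call to move; the robot and the scene stay as the last step left them, time stands still between calls to the robot, and variables do not carry over. Pictures are saved under pics/ and viewed, at most 10 in all, crops included, and the job is handed in when it is done.

Besides the shell and the picture viewer there is one more tool, called as name(argument=value, ...) on one line, values as JSON. play_rows: Moves the arm, as the interface text tells. Shifts and turns lie within -1 to 1; 1 stands for 50 mm of shift or pi/2 rad of turn. Its arguments: {"type":"object","properties":{"plan":{"type":"array","items":{"type":"array"}},"gripper":{"type":"number"},"grip_force":{"type":"number"}},"required":["plan"]}

```bash
mkdir -p pics; cat > h.py <<'E'
from station import bot, read_camera, camera_model, models
import numpy as np, cv2
def look(c,f):
    p,d=read_camera(c); cv2.imwrite('pics/'+f,p[:,:,::-1]); return p,d
def world(c,d):
    m=camera_model(c);K=np.array(m['camera_matrix']);k=m['k1']
    v,u=np.mgrid[:d.shape[0],:d.shape[1]]
    x=(u-K[0,2])/K[0,0];y=(v-K[1,2])/K[1,1]
    rd=np.hypot(x,y);r=rd.copy()
    for _ in range(20): r=rd/(1+k*r*r)
    s=np.where(rd>0,r/np.maximum(rd,1e-9),1)
    P=np.stack([x*s*d,y*s*d,d],-1)
    R,_=cv2.Rodrigues(np.array(m['rvec'],float));t=np.array(m['tvec'],float).ravel()
    return (P-t)@R
E
python3 - <<'E'
from h import *
p,d=look('top','t0.png'); look('side','s0.png')
W=world('top',d); np.save('W0.npy',W); np.save('p0.npy',p)
for n in ['plate','bin','stock','pot','mould_block','bush','slab','slug','angle']:
    for c in ['top','side']:
        print(n,c,[(np.round(o['point'],3).tolist(),round(o['confidence'],2)) for o in models.mark_of(c,n)[:2]])
print(bot.sense())
E
```

```text
plate top [([0.57, -0.057, 0.183], 0.74)]
plate side []
bin top [([0.519, 0.344, 0.004], 0.8)]
bin side [([0.508, 0.341, 0.001], 0.85)]
stock top [([0.561, -0.323, -0.0], 0.67), ([0.692, 0.105, 0.177], 0.6)]
stock side [([0.559, -0.328, -0.002], 0.65)]
pot top [([0.706, -0.105, 0.171], 0.6), ([0.69, 0.104, 0.175], 0.21)]
pot side [([0.704, -0.105, 0.173], 0.78)]
mould_block top [([0.692, 0.102, 0.174], 0.74)]
mould_block side [([0.683, 0.108, 0.169], 0.91)]
bush top [([0.563, 0.153, 0.171], 0.54), ([0.557, -0.323, -0.005], 0.2)]
bush side [([0.562, 0.153, 0.171], 0.72)]
slab top [([0.468, 0.072, 0.186], 0.59)]
slab side [([0.465, 0.072, 0.188], 0.62)]
slug top [([0.468, -0.124, 0.19], 0.57)]
slug side [([0.471, -0.12, 0.191], 0.75)]
angle top [([0.571, -0.052, 0.178], 0.66)]
angle side [([0.571, -0.053, 0.182], 0.98)]
{'t': 1.0, 'joint_positions': array([-1.42880063e+00,  2.58545704e-01,  1.53505026e+00,  2.95601703e-07,
        1.34801069e+00, -2.02827902e-01]), 'qd': array([ 0.00082032,  0.00104904, -0.00115346,  0.00102009, -0.00033852,
       -0.0016786 ]), 'joint_torque': array([ 6.45318632e-04, -4.37200177e+01, -2.84308219e+01,  7.20835361e-02,
        3.11727554e-02,  6.51030504e-06]), 'ee_pos': array([ 0.185921  , -0.51759616,  0.19286178]), 'tool_rot': array([-3.14157900e+00, -3.10128877e-06,  3.44823532e-01]), 'contact_force': array([-0.20656719,  0.02916368,  0.14079392]), 'torque': array([ 0.04098596,  0.01952988, -0.02389774]), 'finger_force': 0.0, 'width': 0.09264379204580572}
```

View pics/t0.png

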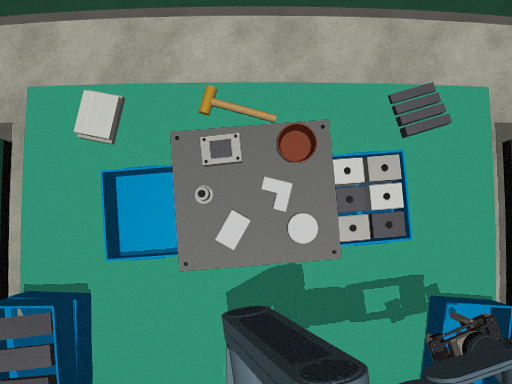

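View pics/s0.png

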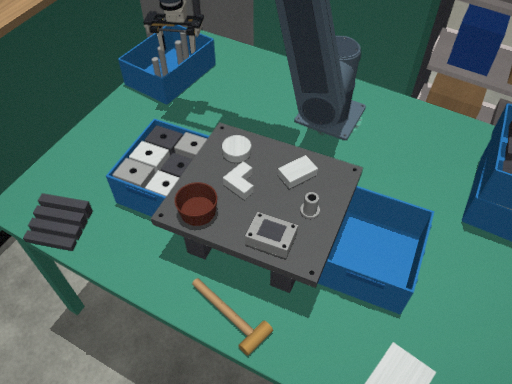

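Top view: the bin is at the left (+y) at about (140,213), the bush at (203,194), the slab at (233,230), the angle at (278,192), the slug at (302,228), the pot at (296,143), and the mould block at (221,149). The networks agree. Next I refine the poses from depth.

```bash
cat >> h.py <<'E'
def blobs(W,lo=.185,hi=.27):
    Z=W[...,2];m=((Z>lo)&(Z<hi)&(W[...,0]>.33)&(W[...,0]<.82)&(np.abs(W[...,1])<.27)).astype(np.uint8)
    n,L,S,C=cv2.connectedComponentsWithStats(m)
    for i in range(1,n):
        if S[i,4]<40: continue
        q=W[L==i]; r=cv2.minAreaRect((q[:,:2]*1000).astype(np.float32))
        print('px',C[i].round(),'n',S[i,4],'mean',q.mean(0).round(3),'z95',np.percentile(q[:,2],95).round(3),'rect',np.round(r[0]),np.round(r[1]),round(r[2],1))
E
python3 - <<'E'
from h import *
W=np.load('W0.npy'); blobs(W)
Z=W[...,2]
m=(np.abs(Z-.17)<.008)&(W[...,0]>.33)&(W[...,0]<.82)
m=cv2.morphologyEx(m.astype(np.uint8),cv2.MORPH_OPEN,np.ones((5,5)))
q=W[m>0];r=cv2.minAreaRect((q[:,:2]*1000).astype(np.float32));print('plate',r,cv2.boxPoints(r).round(),q[:,2].mean())
m=(np.abs(Z-.13)<.006)&(W[...,1]>.15)
q=W[m];r=cv2.minAreaRect((q[:,:2]*1000).astype(np.float32));print('bin',r,cv2.boxPoints(r).round())
E
```

```text
px [299. 138.] n 474 mean [ 0.716 -0.111  0.212] z95 0.226 rect [ 703. -104.] [107. 110.] 89.2
px [221. 149.] n 1168 mean [0.686 0.105 0.209] z95 0.213 rect [688. 106.] [ 81. 110.] 6.1
px [278. 192.] n 585 mean [ 0.568 -0.052  0.199] z95 0.203 rect [562. -43.] [80. 81.] 76.5
px [202. 194.] n 162 mean [0.561 0.154 0.226] z95 0.233 rect [562. 155.] [36. 34.] 71.5
px [232. 230.] n 740 mean [0.464 0.073 0.2  ] z95 0.203 rect [464.  73.] [60. 95.] 60.6
px [302. 228.] n 712 mean [ 0.469 -0.119  0.199] z95 0.203 rect [ 469. -120.] [83. 77.] 89.8
plate ((564.412109375, 11.028228759765625), (399.88726806640625, 461.1138916015625), 4.576931953430176) [[ 347.  225.]
 [ 384. -235.]
 [ 782. -203.]
 [ 745.  257.]] 0.1696552673362377
bin ((321.0596618652344, 504.6861572265625), (339.02056884765625, 826.260986328125), 52.103981018066406) [[-109.  625.]
 [ 543.  117.]
 [ 751.  385.]
 [  99.  892.]]
```

play_rows(plan=[[[0,0,-0.3],-0.0924],[[0,0,-0.3],-0.0924],[[0,0,-0.3],-0.0924],[[0,0,-0.3],-0.0924],[[0,0,-0.3],-0.0924],[[0,0,-0.3],-0.0924],[[0,0,-0.3],-0.0924],[[0,0,-0.3],-0.0924],[[0,0,-0.3],-0.0924],[[0,0,0],0]], gripper=1, grip_force=30)

```text
t: 2.0
ee_pos: [0.1861, -0.5186, 0.33]
tool_rot: [3.141, 0.004, 1.652]
contact_force: [-1.3, -0.5, 0.1]
width: 0.0931
finger_force: 0.0
```

```bash
cat > d.py <<'E'
from h import *
import sys
def tool(target):
    s=bot.sense();R=cv2.Rodrigues
    r,p,y=s['tool_rot']
    from scipy.spatial.transform import Rotation as Q
    M=Q.from_euler('xyz',[r,p,y]).as_matrix()
    print('t',round(s['t'],2),'pos',s['ee_pos'].round(4),'rpy',np.round(s['tool_rot'],3),'units',(M.T@(np.array(target)-s['ee_pos'])/.05).round(3),'w',round(s['width'],4),'F',s['contact_force'].round(1))
if __name__=='__main__': tool([float(a) for a in sys.argv[1:4]])
E
python3 d.py .562 .154 .30
```

```text
t 2.0 pos [ 0.1861 -0.5186  0.33  ] rpy [3.141 0.004 1.652] units [12.797  8.59   0.548] w 0.0931 F [-1.3 -0.5  0.1]
```

play_rows(plan=[[[0.64,0.43,0],0],[[0.64,0.43,0],0],[[0.64,0.43,0],0],[[0.64,0.43,0],0],[[0.64,0.43,0],0],[[0.64,0.43,0],0],[[0.64,0.43,0],0],[[0.64,0.43,0],0],[[0.64,0.43,0],0],[[0.64,0.43,0],0]])

```text
t: 3.0
ee_pos: [0.3748, -0.1797, 0.3271]
tool_rot: [-3.141, -0.0, 1.646]
contact_force: [0.7, -0.0, -0.1]
width: 0.093
finger_force: 0.0
```

play_rows(plan=[[[0.64,0.43,0],0],[[0.64,0.43,0],0],[[0.64,0.43,0],0],[[0.64,0.43,0],0],[[0.64,0.43,0],0],[[0.64,0.43,0],0],[[0.64,0.43,0],0],[[0.64,0.43,0],0],[[0.6,0.4,0],0],[[0,0,0],0]])

```text
t: 4.0
ee_pos: [0.5438, 0.1226, 0.3259]
tool_rot: [-3.14, -0.002, 1.651]
contact_force: [0.9, -0.4, 0.2]
width: 0.0926
finger_force: 0.0
```

```bash
python3 d.py .562 .154 .197
```

```text
t 4.0 pos [0.5438 0.1226 0.3259] rpy [-3.140e+00 -2.000e-03  1.651e+00] units [0.594 0.418 2.578] w 0.0926 F [ 0.9 -0.4  0.2]
```

play_rows(plan=[[[0.3,0.21,0],0],[[0.3,0.21,0.2],0],[[0,0,0.4],0],[[0,0,0.4],0],[[0,0,0.4],0],[[0,0,0.4],0],[[0,0,0.4],0],[[0,0,0.2],0],[[0,0,0.18],0],[[0,0,0],0]])

```text
t: 5.0
ee_pos: [0.5609, 0.1504, 0.1976]
tool_rot: [-3.139, -0.0, 1.65]
contact_force: [-1.1, 0.5, 0.5]
width: 0.0933
finger_force: 0.0
```

play_rows(plan=[[[0,0,0],0],[[0,0,0],0],[[0,0,0],0],[[0,0,0],0],[[0,0,0],0],[[0,0,0],0],[[0,0,0],0],[[0,0,0],0]], gripper=0.2)

```text
t: 5.8
ee_pos: [0.5628, 0.1507, 0.1995]
tool_rot: [3.139, -0.0, 1.651]
contact_force: [1.3, -0.2, -2.2]
width: 0.0342
finger_force: 30.1
```

```bash
python3 d.py .704 -.1045 .29
```

```text
t 5.8 pos [0.5628 0.1507 0.1995] rpy [ 3.139 -0.     1.651] units [-5.314  2.412 -1.804] w 0.0342 F [ 1.3 -0.2 -2.2]
```

play_rows(plan=[[[0,0,-0.3],0],[[0,0,-0.4],0],[[0,0,-0.4],0],[[0,0,-0.4],0],[[0,0,-0.3],0],[[-0.4,0.18,0],0],[[-0.5,0.22,0],0],[[-0.5,0.22,0],0],[[-0.5,0.22,0],0],[[-0.5,0.22,0],0]])

```text
t: 6.8
ee_pos: [0.6237, 0.0344, 0.2875]
tool_rot: [-3.139, -0.001, 1.651]
contact_force: [-0.2, 0.2, -3.8]
width: 0.0342
finger_force: 30.0
```

play_rows(plan=[[[-0.5,0.22,0],0],[[-0.5,0.22,0],0],[[-0.5,0.22,0],0],[[-0.5,0.22,0],0],[[-0.5,0.22,0],0],[[-0.47,0.25,0],0],[[0,0,0],0],[[0,0,0],0]])

```text
t: 7.6
ee_pos: [0.7026, -0.1076, 0.2867]
tool_rot: [-3.138, -0.002, 1.65]
contact_force: [0.2, -1.1, -5.2]
width: 0.0342
finger_force: 30.0
```

```bash
python3 d.py .704 -.1075 .207; python3 - <<'E'
from h import *
look('side','s1.png'); p,d=read_camera('top')
for c in ['top','side']:
  for n in ['bush','pot']:
    print(n,c,[(np.round(o['point'],3).tolist(),round(o['confidence'],2)) for o in models.mark_of(c,n)[:2]])
E
```

```text
t 7.6 pos [ 0.7026 -0.1076  0.2867] rpy [-3.138e+00 -2.000e-03  1.650e+00] units [-0.003  0.033  1.595] w 0.0342 F [ 0.2 -1.1 -5.2]
bush top [([0.704, -0.105, 0.256], 0.54)]
pot top [([0.703, -0.103, 0.169], 0.85), ([0.518, 0.343, 0.003], 0.52)]
bush side [([0.703, -0.104, 0.258], 0.95)]
pot side [([0.702, -0.107, 0.17], 0.63), ([0.558, -0.325, -0.003], 0.19)]
```

View pics/s1.png

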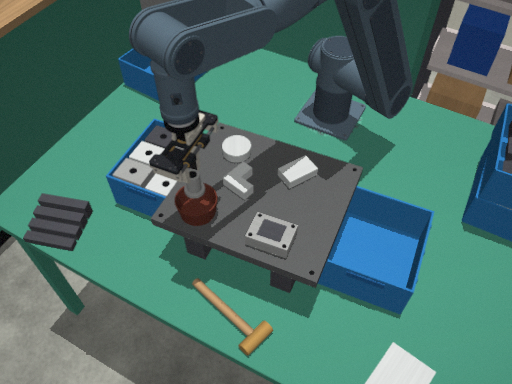

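The bush hangs upright and centred over the pot (196,200). I'll lower it.

play_rows(plan=[[[0,0,0.3],0],[[0,0,0.3],0],[[0,0,0.3],0],[[0,0,0.3],0],[[0,0,0.2],0],[[0,0,0.1],0],[[0,0,0.08],0],[[0,0,0.02],0],[[0,0,0],0]])

```text
t: 8.8
ee_pos: [0.7034, -0.1074, 0.2094]
tool_rot: [3.141, 0.0, 1.651]
contact_force: [-0.5, -0.2, -4.5]
width: 0.0341
finger_force: 30.0
```

play_rows(plan=[[[0,0,0],0],[[0,0,0],0],[[0,0,0],0],[[0,0,0],0]], gripper=0.5)

```text
t: 9.2
ee_pos: [0.7035, -0.1074, 0.2097]
tool_rot: [3.14, 0.001, 1.651]
contact_force: [0.4, -0.4, -0.5]
width: 0.0465
finger_force: 0.0
```

play_rows(plan=[[[0,0,-0.1],0],[[0,0,-0.3],0],[[0,0,-0.4],0],[[0,0,-0.4],0],[[0,0,-0.4],0],[[0,0,-0.2],0],[[0,0,0],0]])

```text
t: 9.9
ee_pos: [0.7039, -0.1075, 0.301]
tool_rot: [3.138, 0.001, 1.651]
contact_force: [0.1, 0.0, 0.2]
width: 0.0465
finger_force: 0.0
```

```bash
python3 - <<'E'
from h import *
p,d=read_camera('top');read_camera('side');blobs(world('top',d))
for c in ['top','side']:
  for n in ['bush','pot']:
    print(n,c,[(np.round(o['point'],3).tolist(),round(o['confidence'],2)) for o in models.mark_of(c,n)[:2]])
# bin/plate frame
c=np.array([.5644,.011]);a=.080;R=np.array([[np.cos(a),-np.sin(a)],[np.sin(a),np.cos(a)]])
for n,q in dict(bin=[.5135,.3425],slab=[.464,.073],slug=[.469,-.120],angle=[.569,-.052]).items(): print(n,(R.T@(np.array(q)-c)).round(4))
E
```

```text
px [221. 149.] n 1170 mean [0.685 0.105 0.209] z95 0.213 rect [687. 107.] [ 81. 110.] 6.0
px [290. 145.] n 56 mean [ 0.699 -0.088  0.204] z95 0.235 rect [700. -88.] [47. 19.] 13.3
px [281. 183.] n 97 mean [ 0.593 -0.062  0.2  ] z95 0.204 rect [593. -61.] [60. 13.] 73.8
px [232. 230.] n 740 mean [0.464 0.073 0.2  ] z95 0.203 rect [464.  73.] [60. 95.] 60.6
bush top [([0.702, -0.102, 0.176], 0.44), ([0.689, 0.104, 0.174], 0.29)]
pot top [([0.702, -0.108, 0.172], 0.62)]
bush side [([0.707, -0.104, 0.18], 0.63)]
pot side [([0.701, -0.105, 0.17], 0.71)]
bin [-0.0242  0.3345]
slab [-0.0951  0.0698]
slug [-0.1056 -0.123 ]
angle [-0.0004 -0.0632]
```

play_rows(plan=[[[0,0,0],0.0945],[[0,0,0],0.0945],[[0,0,0],0.0945],[[0,0,0],0.0945],[[0,0,0],0]], gripper=0.55)

```text
t: 10.7
ee_pos: [0.703, -0.1073, 0.2981]
tool_rot: [-3.14, 0.0, 1.056]
contact_force: [-0.4, 0.1, -0.3]
width: 0.0512
finger_force: 0.0
```

```bash
python3 d.py .437 .025 .178
```

```text
t 10.7 pos [ 0.703  -0.1073  0.2981] rpy [-3.14   0.     1.056] units [-0.316 -5.93   2.409] w 0.0512 F [-0.4  0.1 -0.3]
```

play_rows(plan=[[[-0.02,-0.4,0],0],[[-0.04,-0.7,0],0],[[-0.04,-0.7,0],0],[[-0.04,-0.7,0],0],[[-0.04,-0.7,0],0],[[-0.04,-0.7,0],0],[[-0.04,-0.7,0],0],[[-0.03,-0.7,0],0],[[-0.03,-0.63,0],0],[[0,0,0],0]])

```text
t: 11.7
ee_pos: [0.4341, 0.0261, 0.2994]
tool_rot: [-3.142, -0.0, 1.063]
contact_force: [0.4, -1.4, 0.2]
width: 0.0509
finger_force: 0.0
```

play_rows(plan=[[[0,0,0.4],0],[[0,0,0.4],0],[[0,0,0.4],0],[[0,0,0.4],0],[[0,0,0.3],0],[[0,0,0.3],0],[[0,0,0.15],0],[[0,0,0],0]])

```text
t: 12.5
ee_pos: [0.4367, 0.0242, 0.1803]
tool_rot: [-3.139, 0.001, 1.059]
contact_force: [0.0, -1.2, -0.6]
width: 0.0513
finger_force: 0.0
```

```bash
python3 d.py .437 .025 .178
```

```text
t 12.5 pos [0.4367 0.0242 0.1803] rpy [-3.139e+00  1.000e-03  1.059e+00] units [ 0.016 -0.002  0.046] w 0.0513 F [ 0.  -1.2 -0.6]
```

play_rows(plan=[[[0.2,0,0.03],0],[[0.25,0,0],0],[[0.3,0,0],0],[[0.3,0,0],0],[[0.3,0,0],0],[[0.3,0,0],0],[[0.3,0,0],0],[[0.3,0,0],0],[[0.3,0,0],0],[[0.3,0,0],0]])

```text
t: 13.5
ee_pos: [0.5077, 0.1496, 0.1798]
tool_rot: [-3.142, 0.0, 1.057]
contact_force: [0.8, -0.3, -0.1]
width: 0.0512
finger_force: 0.0
```

play_rows(plan=[[[0.3,0,0],0],[[0.3,0,0],0],[[0.3,0,0],0],[[0.3,0,0],0],[[0.3,0,0],0],[[0.3,0,0],0],[[0.3,0,0],0],[[0.3,0,0],0],[[0.3,0,0],0],[[0.25,0,0],0]])

```text
t: 14.5
ee_pos: [0.5801, 0.2782, 0.1797]
tool_rot: [-3.141, -0.0, 1.057]
contact_force: [0.4, -0.4, -0.4]
width: 0.0511
finger_force: 0.0
```

play_rows(plan=[[[0,0,0],0],[[0,0,-0.4],0],[[0,0,-0.5],0],[[0,0,-0.5],0],[[0,0,-0.5],0],[[0,0,0],0]])

```text
t: 15.1
ee_pos: [0.5811, 0.2771, 0.2792]
tool_rot: [3.136, -0.005, 1.057]
contact_force: [1.4, 0.2, 0.3]
width: 0.0511
finger_force: 0.0
```

```bash
python3 - <<'E'
from h import *
p,d=look('top','t2.png');look('side','s2.png');blobs(world('top',d))
for c in ['top','side']:
  for n in ['slab','slug','angle']:
    print(n,c,[(np.round(o['point'],3).tolist(),round(o['confidence'],2)) for o in models.mark_of(c,n)[:2]])
a=cv2.imread('pics/t2.png')[90:290,90:350];b=cv2.imread('pics/s2.png')[100:300,100:440]
cv2.imwrite('pics/c2.png',np.hstack([a,b]))
E
```

```text
px [299. 138.] n 469 mean [ 0.716 -0.11   0.212] z95 0.227 rect [ 702. -104.] [107. 109.] 89.3
px [221. 149.] n 1169 mean [0.685 0.105 0.209] z95 0.213 rect [688. 107.] [ 82. 110.] 5.9
px [295. 144.] n 231 mean [ 0.7   -0.1    0.219] z95 0.239 rect [ 701. -101.] [48. 40.] 62.6
px [278. 192.] n 581 mean [ 0.568 -0.052  0.199] z95 0.203 rect [562. -43.] [80. 80.] 76.5
px [232. 230.] n 741 mean [0.464 0.073 0.2  ] z95 0.203 rect [464.  73.] [60. 95.] 60.4
px [302. 228.] n 716 mean [ 0.469 -0.119  0.199] z95 0.203 rect [ 469. -120.] [83. 77.] 89.7
slab top [([0.462, 0.07, 0.183], 0.77)]
slug top [([0.473, -0.124, 0.189], 0.88)]
angle top [([0.57, -0.051, 0.183], 0.84)]
slab side [([0.468, 0.074, 0.187], 0.92)]
slug side [([0.472, -0.121, 0.19], 0.6)]
angle side [([0.572, -0.054, 0.183], 0.89)]
```

View pics/c2.png

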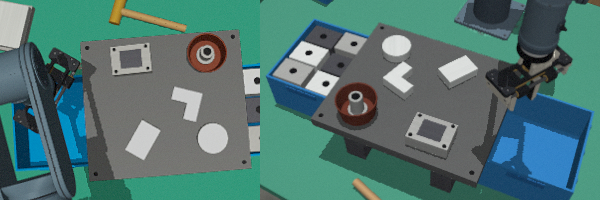

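The slab at crop (142,140) did not move and no force was felt, so the fingertips passed above it. I'll measure where the tips really are.

```bash
python3 - <<'E'
from h import *
P,d=read_camera('side');W=world('side',d)
T=bot.sense()['ee_pos'];y=1.057
D=W-T; tx=D[...,0]*np.cos(y)+D[...,1]*np.sin(y); ty=D[...,0]*np.sin(y)-D[...,1]*np.cos(y); tz=D[...,2]
m=(d>0)&(abs(tx)<.05)&(abs(ty)<.1)&(tz>-.03)&(tz<.12)
for lo in np.arange(-.03,.12,.01):
    k=m&(tz>=lo)&(tz<lo+.01); 
    if k.sum(): print(round(lo,2),k.sum(),'tx',tx[k].min().round(3),tx[k].max().round(3),'ty',np.percentile(ty[k],[0,25,50,75,100]).round(3))
v,u=np.where(m);print(u.min(),u.max(),v.min(),v.max())
c=P[max(0,v.min()-30):v.max()+40,u.min()-30:u.max()+30,::-1];cv2.imwrite('pics/f.png',cv2.resize(c,None,fx=3,fy=3))
print(c.shape)
E
```

```text
0.02 11 tx -0.005 0.008 ty [-0.031 -0.027 -0.025 -0.025  0.031]
0.03 40 tx -0.006 0.009 ty [-0.038 -0.027 -0.025  0.034  0.041]
0.04 37 tx -0.004 0.009 ty [-0.038 -0.027 -0.025  0.038  0.042]
0.05 33 tx -0.004 0.01 ty [-0.039 -0.027 -0.023  0.038  0.043]
0.06 34 tx -0.0 0.01 ty [-0.039 -0.029 -0.023  0.034  0.042]
0.07 36 tx -0.009 0.01 ty [-0.04  -0.028 -0.024  0.036  0.044]
0.08 8 tx -0.007 0.009 ty [-0.027 -0.026 -0.026 -0.024  0.04 ]
0.09 8 tx -0.001 0.008 ty [-0.032 -0.028 -0.027 -0.026 -0.026]
0.1 19 tx -0.031 0.032 ty [-0.082 -0.031 -0.026  0.03   0.086]
0.11 135 tx -0.036 0.036 ty [-0.086 -0.026  0.085  0.087  0.089]
326 406 166 211
(115, 140, 3)
```

View pics/f.png

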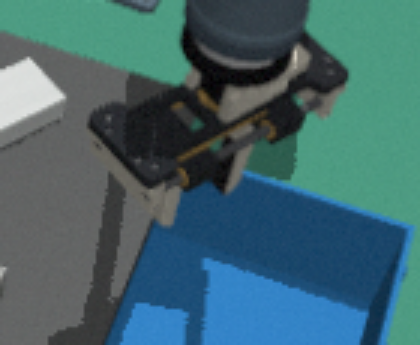

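The fingertips sit about 23 mm above the reported TCP, and the body offset matches, so I'll command 20 mm lower. First I go back to the start of the push.

play_rows(plan=[[[-0.4,0,0],0],[[-0.7,0,0],0],[[-0.7,0,0],0],[[-0.7,0,0],0],[[-0.7,0,0],0],[[-0.7,0,0],0],[[-0.7,0,0],0],[[-0.7,0,0],0],[[-0.5,0,0],0],[[0,0,0],0]])

```text
t: 16.55
ee_pos: [0.4359, 0.0225, 0.275]
tool_rot: [3.141, 0.001, 1.054]
contact_force: [-0.1, 0.2, 1.2]
width: 0.0513
finger_force: 0.0
```

play_rows(plan=[[[0,0,0.4],0],[[0,0,0.4],0],[[0,0,0.4],0],[[0,0,0.4],0],[[0,0,0.3],0],[[0,0,0.2],0],[[0,0,0.1],0],[[0,0,0.08],0],[[0,0,0],0]])

```text
t: 17.45
ee_pos: [0.4372, 0.0245, 0.1608]
tool_rot: [3.142, -0.0, 1.057]
contact_force: [0.7, 0.3, 0.1]
width: 0.0506
finger_force: 0.0
```

```bash
cat > tip.py <<'E'
from h import *
P,d=read_camera('side');W=world('side',d)
s=bot.sense();T=s['ee_pos'];y=s['tool_rot'][2]
D=W-T; tx=D[...,0]*np.cos(y)+D[...,1]*np.sin(y); ty=D[...,0]*np.sin(y)-D[...,1]*np.cos(y); tz=D[...,2]
for g in (1,-1):
    m=(d>0)&(abs(tx)<.015)&(ty*g>.02)&(ty*g<.048)&(W[...,2]>.175)&(tz<.12)
    h=W[...,2][m]; print(g,m.sum(),np.percentile(h,[0,2,5,20,50]).round(3) if m.sum() else '')
print(T.round(4),s['contact_force'].round(1))
E
python3 tip.py
```

```text
1 99 [0.188 0.191 0.195 0.204 0.219]
-1 144 [0.188 0.191 0.193 0.205 0.225]
[0.4374 0.0244 0.1612] [-0.3  1.2 -0.2]
```

play_rows(plan=[[[0,0,0.08],0],[[0,0,0.08],0],[[0.2,0,0],0],[[0.25,0,0],0],[[0.3,0,0],0],[[0.3,0,0],0],[[0.3,0,0],0],[[0.3,0,0],0]])

```text
t: 18.3
ee_pos: [0.478, 0.0974, 0.1528]
tool_rot: [-3.141, 0.001, 1.058]
contact_force: [0.2, -3.2, 0.7]
width: 0.0514
finger_force: 1.5
```

```bash
python3 tip.py; python3 - <<'E'
from h import *
p,d=read_camera('top')
for n in ['slab']: print([(np.round(o['point'],3).tolist(),round(o['confidence'],2)) for o in models.mark_of('top',n)[:2]],[(np.round(o['point'],3).tolist(),round(o['confidence'],2)) for o in models.mark_of('side',n)[:2]])
E
```

```text
1 97 [0.186 0.192 0.195 0.199 0.207]
-1 134 [0.177 0.187 0.193 0.2   0.216]
[0.4793 0.0991 0.1529] [ 1.2  1.3 -1.1]
[([0.499, 0.133, 0.186], 0.51)] [([0.498, 0.132, 0.188], 0.89)]
```

The slab is moving squarely with the push, so I continue.

play_rows(plan=[[[0.2,0,0],0],[[0.3,0,0],0],[[0.3,0,0],0],[[0.3,0,0],0],[[0.3,0,0],0],[[0.3,0,0],0],[[0.3,0,0],0],[[0.3,0,0],0],[[0.3,0,0],0],[[0.3,0,0],0]])

```text
t: 19.5
ee_pos: [0.5494, 0.2236, 0.1529]
tool_rot: [3.141, 0.0, 1.057]
contact_force: [-1.4, -3.6, 2.0]
width: 0.0511
finger_force: 1.8
```

play_rows(plan=[[[0.3,0,0],0],[[0.3,0,0],0],[[0.3,0,0],0],[[0.3,0,0],0],[[0.1,0,0],0],[[0,0,-0.3],0],[[0,0,-0.5],0],[[0,0,-0.5],0],[[0,0,-0.5],0],[[0,0,-0.3],0]])

```text
t: 20.5
ee_pos: [0.5816, 0.2799, 0.2604]
tool_rot: [3.139, -0.003, 1.057]
contact_force: [0.9, 0.0, 0.2]
width: 0.0513
finger_force: 0.0
```

```bash
python3 d.py .42 -.18 .26; python3 - <<'E'
from h import *
p,d=read_camera('top');read_camera('side');blobs(world('top',d))
for c in ['top','side']:
  for n in ['slab','slug','angle']:
    print(n,c,[(np.round(o['point'],3).tolist(),round(o['confidence'],2)) for o in models.mark_of(c,n)[:2]])
E
```

```text
t 20.5 pos [0.5816 0.2799 0.2604] rpy [ 3.139e+00 -3.000e-03  1.057e+00] units [-9.6    1.701 -0.018] w 0.0513 F [0.9 0.  0.2]
px [299. 138.] n 468 mean [ 0.716 -0.11   0.212] z95 0.227 rect [ 702. -104.] [107. 109.] 89.8
px [221. 149.] n 1168 mean [0.685 0.105 0.209] z95 0.213 rect [687. 106.] [ 82. 110.] 5.5
px [296. 144.] n 225 mean [ 0.699 -0.101  0.221] z95 0.238 rect [ 699. -102.] [47. 42.] 56.6
px [278. 192.] n 584 mean [ 0.568 -0.053  0.199] z95 0.203 rect [562. -43.] [80. 81.] 76.4
px [302. 228.] n 713 mean [ 0.469 -0.119  0.199] z95 0.203 rect [ 469. -120.] [83. 77.] 89.7
slab top [([0.59, 0.338, 0.022], 0.76)]
slug top [([0.47, -0.123, 0.188], 0.68)]
angle top [([0.572, -0.055, 0.183], 0.78)]
slab side [([0.593, 0.341, 0.024], 0.54)]
slug side [([0.469, -0.121, 0.192], 0.74)]
angle side [([0.573, -0.055, 0.179], 0.78)]
```

The slab is in the bin. Next is the angle, since its path is clear: push on its 80 mm outer face and curve gently to pass the mould block.

play_rows(plan=[[[-0.3,0,0],-0.0885],[[-0.5,0,0],-0.0885],[[0,0,0],0]], gripper=0.38)

```text
t: 21.2
ee_pos: [0.5632, 0.2409, 0.2572]
tool_rot: [-3.14, 0.002, 1.337]
contact_force: [0.1, 0.4, 0.2]
width: 0.0361
finger_force: 0.0
```

```bash
python3 d.py .556 -.106 .153
```

```text
t 21.2 pos [0.5632 0.2409 0.2572] rpy [-3.140e+00  2.000e-03  1.337e+00] units [-6.779  1.47   2.094] w 0.0361 F [0.1 0.4 0.2]
```

play_rows(plan=[[[-0.4,0.1,0],0],[[-0.8,0.17,0],0],[[-0.8,0.17,0],0],[[-0.8,0.17,0],0],[[-0.8,0.17,0],0],[[-0.8,0.17,0],0],[[-0.8,0.17,0],0],[[-0.8,0.17,0],0],[[-0.78,0.18,0],0],[[0,0,0],0]])

```text
t: 22.2
ee_pos: [0.5567, -0.1085, 0.2569]
tool_rot: [-3.141, 0.001, 1.328]
contact_force: [-0.0, 0.6, 0.3]
width: 0.0354
finger_force: 0.0
```

```bash
python3 d.py .556 -.106 .153
```

```text
t 22.2 pos [ 0.5567 -0.1085  0.2569] rpy [-3.141e+00  1.000e-03  1.328e+00] units [ 0.049 -0.024  2.078] w 0.0354 F [-0.   0.6  0.3]
```

play_rows(plan=[[[0,0,0.3],0],[[0,0,0.4],0],[[0,0,0.4],0],[[0,0,0.4],0],[[0,0,0.3],0],[[0,0,0.2],0],[[0,0,0.08],0],[[0.3,0,0],0],[[0.2,0,0],0]])

```text
t: 23.1
ee_pos: [0.5631, -0.0787, 0.1545]
tool_rot: [3.141, -0.0, 1.335]
contact_force: [0.4, -1.1, -1.2]
width: 0.0353
finger_force: 0.7
```

play_rows(plan=[[[0.3,0,0],-0.028],[[0.3,0,0],-0.028],[[0.3,0,0],-0.028],[[0.3,0,0],-0.028],[[0.3,0,0],-0.028],[[0.3,0,0],-0.028]])

```text
t: 23.7
ee_pos: [0.5744, 0.0101, 0.1546]
tool_rot: [3.14, 0.001, 1.603]
contact_force: [-0.1, -5.2, 4.7]
width: 0.0356
finger_force: 2.7
```

```bash
python3 d.py .556 -.106 .153; python3 - <<'E'
from h import *
p,d=look('top','t3.png');read_camera('side');blobs(world('top',d))
for c in ['top','side']:
  for n in ['angle']:
    print(n,c,[(np.round(o['point'],3).tolist(),round(o['confidence'],2)) for o in models.mark_of(c,n)[:2]])
E
```

```text
t 23.7 pos [0.5744 0.0101 0.1546] rpy [3.140e+00 1.000e-03 1.603e+00] units [-2.309 -0.442  0.033] w 0.0356 F [-0.1 -5.2  4.7]
px [299. 138.] n 466 mean [ 0.716 -0.111  0.212] z95 0.227 rect [ 702. -103.] [107. 109.] 89.5
px [218. 148.] n 966 mean [0.69  0.112 0.209] z95 0.213 rect [688. 107.] [ 82. 110.] 6.0
px [295. 144.] n 241 mean [ 0.698 -0.1    0.219] z95 0.239 rect [ 699. -101.] [49. 42.] 63.4
px [302. 228.] n 717 mean [ 0.469 -0.119  0.199] z95 0.203 rect [ 469. -120.] [84. 77.] 89.8
angle top []
angle side [([0.574, 0.052, 0.182], 0.9)]
```

View pics/t3.png

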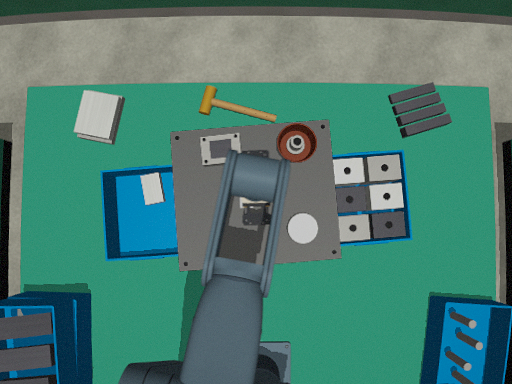

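The angle is held squarely ahead of the fingers (the arm hides it at about (250,200)), the slab lies in the bin at (152,188), and pot and block have not moved. I continue the arc.

play_rows(plan=[[[0.3,0,0],-0.028],[[0.3,0,0],-0.028],[[0.3,0,0],-0.028],[[0.3,0,0],-0.028],[[0.3,0,0],-0.028],[[0.3,0,0],0],[[0.3,0,0],0],[[0.3,0,0],0],[[0.3,0,0],0],[[0.3,0,0],0]])

```text
t: 24.9
ee_pos: [0.5462, 0.1576, 0.1539]
tool_rot: [-3.142, -0.0, 1.819]
contact_force: [-0.4, -0.9, -0.2]
width: 0.0356
finger_force: 0.7
```

play_rows(plan=[[[0.3,0,0],0],[[0.3,0,0],0],[[0.3,0,0],0],[[0.3,0,0],0],[[0.3,0,0],0],[[0.3,0,0],0],[[0.3,0,0],0],[[0.2,0,0],0],[[0,0,-0.3],0],[[0,0,-0.5],0]])

```text
t: 25.9
ee_pos: [0.5166, 0.2685, 0.1922]
tool_rot: [-3.137, 0.0, 1.82]
contact_force: [-0.4, 0.9, -0.1]
width: 0.0353
finger_force: 0.0
```

play_rows(plan=[[[0,0,-0.5],0],[[0,0,-0.5],0],[[0,0,-0.3],0],[[0,0,0],0]], gripper=0.5)

```text
t: 26.3
ee_pos: [0.5194, 0.2687, 0.2614]
tool_rot: [3.137, -0.0, 1.819]
contact_force: [-0.5, -0.4, 0.1]
width: 0.0464
finger_force: 0.0
```

```bash
python3 d.py .46 -.185 .26; python3 - <<'E'
from h import *
p,d=read_camera('top');read_camera('side');blobs(world('top',d))
for c in ['top','side']:
  for n in ['slab','angle','slug']:
    print(n,c,[(np.round(o['point'],3).tolist(),round(o['confidence'],2)) for o in models.mark_of(c,n)[:2]])
E
```

```text
t 26.3 pos [0.5194 0.2687 0.2614] rpy [ 3.137 -0.     1.819] units [-8.504e+00 -3.384e+00  8.000e-03] w 0.0464 F [-0.5 -0.4  0.1]
px [299. 139.] n 464 mean [ 0.715 -0.111  0.212] z95 0.227 rect [ 703. -104.] [109. 108.] 27.1
px [221. 149.] n 1169 mean [0.685 0.105 0.209] z95 0.213 rect [687. 107.] [ 81. 110.] 6.1
px [295. 144.] n 230 mean [ 0.699 -0.101  0.22 ] z95 0.238 rect [ 701. -102.] [50. 40.] 74.0
px [302. 228.] n 714 mean [ 0.469 -0.119  0.2  ] z95 0.203 rect [ 469. -120.] [83. 77.] 89.4
slab top [([0.592, 0.34, 0.024], 0.76)]
angle top [([0.465, 0.333, 0.02], 0.46)]
slug top [([0.47, -0.122, 0.187], 0.95)]
slab side [([0.591, 0.338, 0.024], 0.78)]
angle side [([0.466, 0.332, 0.017], 0.68)]
slug side [([0.561, -0.322, -0.003], 0.72)]
```

The angle is in the bin. Now the slug.

play_rows(plan=[[[-0.4,0,0],0.0715],[[-0.5,0,0],0.0715],[[-0.5,0,0],0.0715],[[-0.5,0,0],0],[[-0.5,0,0],0],[[0,0,0],0]])

```text
t: 27.3
ee_pos: [0.5226, 0.1465, 0.2586]
tool_rot: [-3.141, 0.001, 1.479]
contact_force: [1.4, 0.4, -0.1]
width: 0.0467
finger_force: 0.0
```

```bash
python3 d.py .4645 -.183 .153
```

```text
t 27.3 pos [0.5226 0.1465 0.2586] rpy [-3.141e+00  1.000e-03  1.479e+00] units [-6.666 -0.553  2.119] w 0.0467 F [ 1.4  0.4 -0.1]
```

play_rows(plan=[[[-0.46,-0.07,0],0],[[-0.8,-0.06,0],0],[[-0.8,-0.06,0],0],[[-0.8,-0.06,0],0],[[-0.8,-0.06,0],0],[[-0.8,-0.06,0],0],[[-0.8,-0.06,0],0],[[-0.8,-0.06,0],0],[[-0.6,-0.06,0],0],[[0,0,0],0]])

```text
t: 28.3
ee_pos: [0.4657, -0.1832, 0.2584]
tool_rot: [-3.141, 0.001, 1.478]
contact_force: [-0.2, 0.7, -1.1]
width: 0.0468
finger_force: 0.0
```

play_rows(plan=[[[0,0,0.3],0],[[0,0,0.4],0],[[0,0,0.4],0],[[0,0,0.4],0],[[0,0,0.3],0],[[0,0,0.2],0],[[0,0,0.12],0],[[0,0,0],0]])

```text
t: 29.1
ee_pos: [0.4659, -0.1795, 0.1523]
tool_rot: [-3.141, -0.001, 1.483]
contact_force: [-0.7, 0.1, -0.5]
width: 0.0465
finger_force: 0.0
```

```bash
python3 d.py .4645 -.183 .153; python3 - <<'E'
from h import *
read_camera('side');p,d=read_camera('top')
for c in ['top','side']: print([(np.round(o['point'],3).tolist(),round(o['confidence'],2)) for o in models.mark_of(c,'slug')[:2]])
E
```

```text
t 29.1 pos [ 0.4659 -0.1795  0.1523] rpy [-3.141e+00 -1.000e-03  1.483e+00] units [-0.071 -0.021 -0.014] w 0.0465 F [-0.7  0.1 -0.5]
[([0.471, -0.125, 0.186], 0.77)]
[([0.47, -0.121, 0.188], 0.96), ([0.686, 0.107, 0.171], 0.36)]
```

play_rows(plan=[[[0.1,0,0],0],[[0.15,0,0],0],[[0.2,0,0],0],[[0.3,0,0],0],[[0.3,0,0],0],[[0.3,0,0],0],[[0.3,0,0],0],[[0.3,0,0],0],[[0.3,0,0],0],[[0.3,0,0],0]])

```text
t: 30.3
ee_pos: [0.4773, -0.0521, 0.1531]
tool_rot: [3.141, 0.001, 1.483]
contact_force: [-1.2, -4.5, 1.9]
width: 0.0464
finger_force: 2.0
```

```bash
python3 d.py .504 .28 .153; python3 - <<'E'
from h import *
read_camera('side');p,d=read_camera('top')
for c in ['top','side']: print([(np.round(o['point'],3).tolist(),round(o['confidence'],2)) for o in models.mark_of(c,'slug')[:2]])
E
```

```text
t 30.3 pos [ 0.4773 -0.0521  0.1531] rpy [3.141e+00 1.000e-03 1.483e+00] units [ 6.664e+00 -5.200e-02 -3.000e-03] w 0.0464 F [-1.2 -4.5  1.9]
[([0.481, -0.008, 0.186], 0.47)]
[([0.482, -0.008, 0.191], 0.96)]
```

play_rows(plan=[[[0.2,0,0],0],[[0.3,0,0],0],[[0.3,0,0],0],[[0.3,0,0],0],[[0.3,0,0],0],[[0.3,0,0],0],[[0.3,0,0],0],[[0.3,0,0],0],[[0.3,0,0],0],[[0.3,0,0],0]])

```text
t: 31.5
ee_pos: [0.4897, 0.0911, 0.1526]
tool_rot: [-3.141, 0.001, 1.481]
contact_force: [0.1, -3.5, 0.7]
width: 0.046
finger_force: 1.6
```

play_rows(plan=[[[0.3,0,0],0],[[0.3,0,0],0],[[0.3,0,0],0],[[0.3,0,0],0],[[0.3,0,0],0],[[0.3,0,0],0],[[0.3,0,0],0],[[0.3,0,0],0],[[0.3,0,0],0],[[0.3,0,0],0]])

```text
t: 32.5
ee_pos: [0.5034, 0.2427, 0.153]
tool_rot: [3.141, -0.002, 1.482]
contact_force: [0.2, 0.0, 0.4]
width: 0.0464
finger_force: 0.0
```

play_rows(plan=[[[0.3,0,0],0],[[0.3,0,0],0],[[0.1,0,0],0],[[0,0,-0.3],0],[[0,0,-0.5],0],[[0,0,-0.5],0],[[0,0,-0.5],0],[[0,0,-0.5],0],[[0,0,0],0],[[0,0,0],0]])

```text
t: 33.5
ee_pos: [0.5065, 0.2754, 0.2678]
tool_rot: [3.141, -0.0, 1.482]
contact_force: [-0.8, 1.2, -1.0]
width: 0.047
finger_force: 0.0
```

```bash
python3 - <<'E'
from h import *
look('side','s5.png');p,d=look('top','t5.png');blobs(world('top',d));s=bot.sense();print(s['t'],s['ee_pos'])
for n in ['slab','angle','slug','bush','pot']:
  for c in ['top','side']: print(n,[(np.round(o['point'],3).tolist(),round(o['confidence'],2)) for o in models.mark_of(c,n)[:2]])
a=cv2.imread('pics/t5.png')[90:290,90:350];b=cv2.imread('pics/s5.png')[100:300,100:440]
cv2.imwrite('pics/c5.png',np.hstack([a,b]))
E
```

```text
px [299. 138.] n 466 mean [ 0.716 -0.111  0.212] z95 0.227 rect [ 702. -104.] [108. 109.] 88.0
px [221. 149.] n 1172 mean [0.685 0.105 0.209] z95 0.213 rect [687. 107.] [ 81. 110.] 6.2
px [295. 144.] n 233 mean [ 0.699 -0.1    0.22 ] z95 0.239 rect [ 700. -101.] [49. 42.] 86.7
33.6 [0.50567258 0.27518809 0.26632448]
slab [([0.59, 0.337, 0.022], 0.57)]
slab [([0.593, 0.339, 0.022], 0.68)]
angle [([0.466, 0.33, 0.019], 0.75)]
angle [([0.466, 0.329, 0.019], 0.82)]
slug [([0.607, 0.283, 0.049], 0.63)]
slug [([0.603, 0.284, 0.054], 0.71), ([0.704, -0.104, 0.176], 0.63)]
bush [([0.702, -0.103, 0.176], 0.81)]
bush [([0.705, -0.106, 0.177], 0.93)]
pot [([0.701, -0.102, 0.17], 0.91), ([0.591, 0.336, 0.024], 0.55)]
pot [([0.703, -0.106, 0.172], 0.6)]
```

View pics/c5.png

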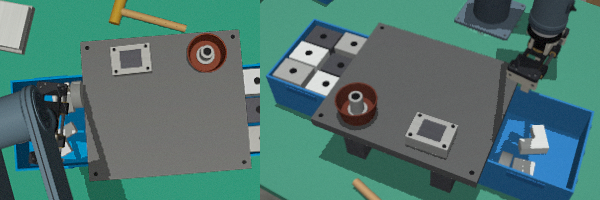

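The plate is clear apart from the block at crop (131,60) and the pot with the bush in it (206,53). All three offcuts lie in the bin, inside its walls, and the arm is clear of everything. I'm handing the job in.

```bash
python3 -c "
from station import bot
print(bot.finish_job())"
```

```text
the job is handed in; nothing more can be done
None
```

I handed the job in at about 34 s: the final camera check shows the bush in the pot, all three offcuts in the blue bin, and the pot and mould block not moved; `finish_job` returned no verdict.

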